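# Put four impact sockets back in their own dishes

## Robot

A 6-joint arm with a two-finger parallel gripper is mounted at the origin on the work surface. World frame = base frame: x ahead of the robot, y to its left, z up, the work surface at z = 0. Lengths are in mm, angles in rad, forces in N, time in s.
With the tool pointing down it reaches from about 275 to 1000 mm from the base axis. Payload 8.4 kg.
Tool frame: the origin (TCP) lies where the fingers leave the gripper's body, on its centre line; the fingertips stand 73 mm ahead of it and the grasp point (between the pads) lies 54 mm ahead of it (grip_point_offset is the distance from the TCP to the grasp point, in mm); z points along the fingers, y is the direction in which the jaws open and shut (so a half turn about z gives the same grasp; the last joint's range is limited). The gripper opens to 85 mm and grips with 20 to 120 N. Pads are 22 mm wide; open, the fingers measure 114 mm over their backs; the gripper's body (76 mm by 85 mm) begins 54 mm behind the grasp point. The pads swing forward as they close: fully open they stand 13 mm farther back than shut.
Start: joints at [1.218, 0.353, 1.633, -0, 1.155, -0.002], TCP at [214.78, 586.94, 303.881] pointing down, gripper open.
Joint ranges: [-2.63, 2.63], [-0.92, 2.1], [0.06, 2.66], [-1.3, 4.44], [0, 2.69], [-3.02, 3.02]. Speed limits (rad/s): [2.22, 2.22, 2.79, 3.14, 3.14, 3.14].

## Interface

Orientations are given as [roll, pitch, yaw] about the fixed x, y, z axes, in that order (R = Rz(yaw) Ry(pitch) Rx(roll)).
In Python, from rig import sense, grab_frame, sign_off, grip_point_offset gives the robot as it stands. The module is installed in compiled form; this text tells all that it offers.
- The arm moves only by the tool drive_tool, never from a script. Its argument "targets" is one flat list of numbers, 7 for each row, row after row: the shift along the tool's x, y, z in m, then the turn, a rotation vector about the tool's x, y, z in rad, then the opening, from 0 (shut) to 1 (fully open). In form: [tx, ty, tz, wx, wy, wz, grip, tx, ty, tz, wx, wy, wz, grip, ...]. A call has 1 to 12 rows; each row is the pose to reach, as a shift and turn from the pose commanded when the call began, along the tool's axes at that moment; what a row does not reach only later rows make up. A row lasts 1/12 s, in which the tool goes at most 41.7 mm and 7.16 degrees, less where a joint would pass 70% of its speed; a pose out of reach is approached as far as the arm can. A call with a gripper value outside its range is refused whole. The fingers move at their own pace and stop on an object; "force" is the grip in N (left out, the last holds). Time passes only in rows, so rows that repeat a pose let the fingers close. It gives the time, the measured TCP pose, the force and the opening at its end, in the units of the state.
- sense(): the state, without advancing time (a new reading comes with each control period).
- grab_frame(name): name is "side" or "top" or "wrist"; returns a dict with "color" (420x560x3 uint8, blue, green, red), "vertical_fov" (degrees; the focal length in pixels is half the picture's height over the tangent of half this angle, whatever the lens; pixels are square), "cx", "cy" (the principal point, pixels), "k1" (the pictures are not rectified: a ray, as slopes to the right and down, at radius r is drawn at 1 + k1 r^2 times it, then the intrinsics apply), "world_from_camera" (4x4, takes a point from camera to world coordinates). Camera axes: x right, y down, z forward; pixel columns grow to the right and rows downward; lengths in mm; the calibration is good to about 2 mm. A picture is of the moment at which its call begins. There is no depth.
- sign_off(): hands the job in, once; it reports no verdict.
The state is a dict: "clock": time; "qpos": joint angles; "qvel": joint speeds; "joint_efforts": joint torques, N m; "eef_pos": TCP position; "tcp_rot": TCP orientation; "contact_force": force on the tool from outside, world axes, zero at the start; "wrist_torque": the same for the moment, N m; "opening": opening from 0.0 (shut) to 1.0 (fully open).
Only numpy, scipy, OpenCV 4.12 (cv2) and the standard library are available. Lean on these libraries where they do the work, as an engineer would, in place of code of your own. Each camera call takes 0.05 s, during which the arm holds its last target. There are 200 camera calls.

## Task

All four sockets on the workbench are standing in the wrong dishes. Move them so that each stands upright, mouth up, in the middle of its own dish, the smallest socket in the smallest dish and so on up to the largest in the largest, using the empty rubber mat as the free spot to stand a socket on while you swap. Do not tip any socket over, and leave the grease tin where it is.

Things in the scene. Friction and masses are not known exactly. Their poses are not given: they have to be found in the camera images.
- socket_tiny: smallest of the four loose impact sockets: a plain steel cylinder 24 mm in diameter and 45 mm tall, standing upright with its dark hexagonal mouth up, at the start inside one of the wrong dishes, near its middle. Origin: centre of its underside; z along its axis, up. Weighs under 0.9 kg.
- socket_small: second smallest of the four loose impact sockets: a plain steel cylinder 34 mm in diameter and 55 mm tall, standing upright with its dark hexagonal mouth up, at the start inside one of the wrong dishes, near its middle. Origin: centre of its underside; z along its axis, up. Weighs under 0.9 kg.
- socket_medium: second largest of the four loose impact sockets: a plain steel cylinder 44 mm in diameter and 65 mm tall, standing upright with its dark hexagonal mouth up, at the start inside one of the wrong dishes, near its middle. Origin: centre of its underside; z along its axis, up. Weighs under 0.9 kg.
- socket_large: largest of the four loose impact sockets: a plain steel cylinder 54 mm in diameter and 75 mm tall, standing upright with its dark hexagonal mouth up, at the start inside one of the wrong dishes, near its middle. Origin: centre of its underside; z along its axis, up. Weighs under 0.9 kg.
- dish_tiny: smallest of the four round aluminium dishes, fixed to the bench: outer diameter 78 mm, wall 3 mm, rim 10 mm above the bench, flat inner floor 3 mm above the bench. Home of the socket of 24 mm diameter. Origin: centre of its underside, on the bench.
- dish_small: second smallest of the four round aluminium dishes, fixed to the bench: outer diameter 96 mm, wall 3 mm, rim 10 mm above the bench, flat inner floor 3 mm above the bench. Home of the socket of 34 mm diameter. Origin: centre of its underside, on the bench.
- dish_medium: second largest of the four round aluminium dishes, fixed to the bench: outer diameter 114 mm, wall 3 mm, rim 10 mm above the bench, flat inner floor 3 mm above the bench. Home of the socket of 44 mm diameter. Origin: centre of its underside, on the bench.
- dish_large: largest of the four round aluminium dishes, fixed to the bench: outer diameter 132 mm, wall 3 mm, rim 10 mm above the bench, flat inner floor 3 mm above the bench. Home of the socket of 54 mm diameter. Origin: centre of its underside, on the bench.
- mat: Black square rubber mat, 110 x 110 mm, 4 mm thick, fixed to the bench, empty at the start: the free spot. Origin: centre of its underside, on the bench; sides along its x and y.
- grease_tin: Bystander: a grey round tin, 72 mm in diameter and 60 mm tall, standing loose on the bench outside the dishes, at the robot's left. Origin: centre of its underside. Not to be moved. (A flat spanner and a small carton, no taller than 50 mm, also lie on the bench at least 0.4 m to either side of the robot's midline, clear of the work.)

How it is judged:
By the outcome, as a careful person would: the job done as asked, in the order asked, and still so for the second after the job is handed in, with the robot touching nothing.
It also fails if it takes over 128 s, if anything falls off the work surface, if the arm or the gripper's body presses on something with over 40 N, if the wrist force passes 120 N, or if a joint passes its speed limit or range.

## Working session

There is one attempt and no reset: what is moved stays moved. The work goes in short steps, Python scripts to look and compute and a tool call to move; the robot and the scene stay as the last step left them, time stands still between calls to the robot, and variables do not carry over. Pictures are saved under pics/ and viewed, about 12 in all and at most 16, crops included, and the job is handed in when it is done.

Besides the shell and the picture viewer there is one more tool, called after "Emit:" by a JSON object that holds its "fn" and its "kwargs", one argument or row to a line. drive_tool: Moves the arm, as the interface text tells. Its arguments: {"type":"object","properties":{"targets":{"type":"array"},"force":{"type":"number"}},"required":["targets"]}

```bash
mkdir -p pics; python3 - <<'E'
from rig import *
import cv2
s=sense();print(s); print(grip_point_offset)
for n in("top","side"):
    f=grab_frame(n);cv2.imwrite(f"pics/{n}0.png",f["color"]);print({k:v for k,v in f.items() if k!="color"})
E
```

```text
{'clock': 0.0, 'qpos': array([ 1.21761680e+00,  3.53651829e-01,  1.63413993e+00, -1.51496350e-05,
        1.15515728e+00, -2.38489551e-03]), 'qvel': array([ 1.91079216e-04,  6.75899826e-04, -1.76177499e-05, -5.30913527e-04,
       -2.27955164e-04, -9.78375982e-04]), 'joint_efforts': array([ 3.53494454e-05, -6.05241323e+01, -3.42077458e+01,  2.54903989e-04,
        9.02288826e-03,  3.44624894e-06]), 'eef_pos': array([214.64538283, 586.59528094, 303.15681476]), 'tcp_rot': array([-3.14023623e+00,  1.06165796e-05,  2.79080416e+00]), 'contact_force': array([-0.89163787, -0.04206164, -0.29797865]), 'wrist_torque': array([0.01819919, 0.00791188, 0.02185139]), 'opening': 0.9977348770477757}
53.900000000000006
{'vertical_fov': 52.57351552883141, 'cx': 276.9081712254865, 'cy': 215.16945301525246, 'k1': 0.024942157988014933, 'world_from_camera': array([[-2.05996516e-03, -9.82313331e-01,  1.87233212e-01,
         3.75237616e+02],
       [-9.99968138e-01,  3.46747684e-03,  7.19022651e-03,
         7.65842329e+01],
       [-7.71228218e-03, -1.87212435e-01, -9.82289176e-01,
         9.66737091e+02],
       [ 0.00000000e+00,  0.00000000e+00,  0.00000000e+00,
         1.00000000e+00]])}
{'vertical_fov': 48.49100104178413, 'cx': 280.0196712843753, 'cy': 205.2363886701315, 'k1': -0.0920446130520553, 'world_from_camera': array([[ 8.38312812e-01, -3.74853498e-01,  3.95874329e-01,
         1.77631474e+02],
       [-5.45187222e-01, -5.74277546e-01,  6.10717769e-01,
        -5.09165868e+02],
       [-1.58795373e-03, -7.27798156e-01, -6.85789562e-01,
         7.14900426e+02],
       [ 0.00000000e+00,  0.00000000e+00,  0.00000000e+00,
         1.00000000e+00]])}
```

View pics/top0.png

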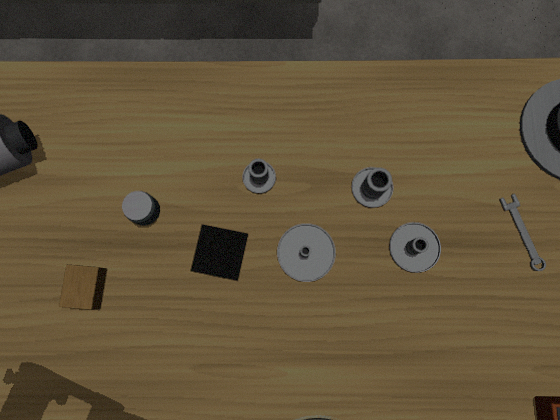

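View pics/side0.png

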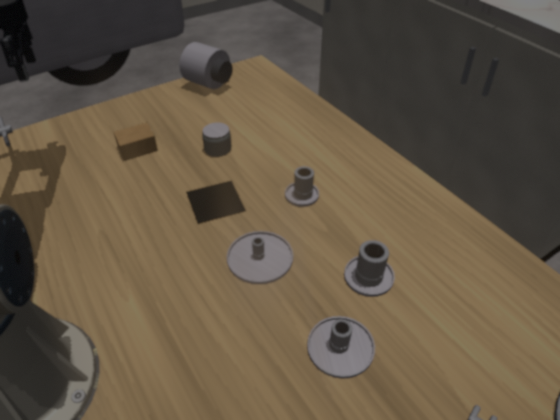

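The top view shows:

| Dish | Pixel position | Socket in it |
|---|---|---|
| tiny | (259,178) | medium |
| small | (372,187) | large |
| large | (306,253) | tiny |
| medium | (414,247) | small |

The mat is at (220,252) and the tin at (140,207). The side view agrees. So the order is tiny→mat, large→dish_large, small→dish_small, medium→dish_medium, tiny→dish_tiny.

```bash
cat > h.py <<'E'
import numpy as np,cv2
from rig import *
def cal(f):
    F=210/np.tan(np.radians(f["vertical_fov"]/2))
    K=np.array([[F,0,f["cx"]],[0,F,f["cy"]],[0,0,1]]);D=np.array([f["k1"],0,0,0.])
    T=np.linalg.inv(f["world_from_camera"]);return K,D,T
def px2w(f,uv,z):
    K,D,T=cal(f);p=cv2.undistortPoints(np.array(uv,float).reshape(-1,1,2),K,D).reshape(-1,2)
    M=f["world_from_camera"];d=np.c_[p,np.ones(len(p))]@M[:3,:3].T;o=M[:3,3]
    return (o+d*((z-o[2])/d[:,2])[:,None])[:,:2]
def w2px(f,P):
    K,D,T=cal(f);return cv2.projectPoints(np.array(P,float).reshape(-1,3),cv2.Rodrigues(T[:3,:3])[0],T[:3,3],K,D)[0].reshape(-1,2)
def ortho(f,c,half,z,s):
    """view of plane z around c; row grows -x, col grows -y; s mm per px"""
    n=int(2*half/s);g=(np.arange(n)+.5)*s-half
    X=c[0]-g[:,None]+0*g;Y=c[1]-g[None,:]+0*g[:,None]
    uv=w2px(f,np.stack([X,Y,0*X+z],-1)).reshape(n,n,2).astype(np.float32)
    return cv2.remap(f["color"],uv[...,0],uv[...,1],cv2.INTER_CUBIC)
def circ(f,c,R,z,half=None,s=.5,search=25):
    """best centre of a circle of radius R at height z near c, by radial gradient"""
    half=half or R+search+12
    g=cv2.GaussianBlur(cv2.cvtColor(ortho(f,c,half,z,s),cv2.COLOR_BGR2GRAY).astype(np.float32),(0,0),2)
    a=np.linspace(0,2*np.pi,120,endpoint=False);best=(-1,)
    r0=np.arange(-search,search+1e-6,1.)
    gx=cv2.Sobel(g,cv2.CV_32F,1,0);gy=cv2.Sobel(g,cv2.CV_32F,0,1)
    for dx in r0:
        for dy in r0:
            u=((half-(dy+R*np.sin(a)))/s-.5).astype(int);v=((half-(dx+R*np.cos(a)))/s-.5).astype(int)
            q=np.abs((-gx[v,u]*np.sin(a)-gy[v,u]*np.cos(a)))
            q=np.minimum(q,np.percentile(np.abs(gx),97)).mean()
            if q>best[0]:best=(q,c[0]+dx,c[1]+dy)
    return np.round(best,1)
E
python3 - <<'E'
from h import *
D=dict(tiny=(39,(259,178)),small=(48,(372,187)),medium=(57,(414,247)),large=(66,(306,253)))
S=dict(tiny=(12,48,(305,250)),small=(17,58,(420,243)),medium=(22,68,(258,166)),large=(27,78,(378,178)))
ft=grab_frame("top");fs=grab_frame("side")
for k,(R,p) in D.items():
    c=px2w(ft,p,10)[0];print("dish",k,c.round(),circ(ft,c,R,10,search=12),circ(fs,c,R,10,search=12))
for k,(R,z,p) in S.items():
    c=px2w(ft,p,z)[0];print("sock",k,c.round(),circ(ft,c,R,z,search=8),circ(fs,c,R,z,search=8))
g=ft["color"].max(2);m=(g<25).astype(np.uint8);m[:215]=0;m[290:]=0;m[:,:180]=0;m[:,260:]=0
c=max(cv2.findContours(m,0,2)[0],key=cv2.contourArea);q=px2w(ft,c.reshape(-1,2),4).astype(np.float32)
print("mat",cv2.minAreaRect(q)); print("tin",px2w(ft,(139,200),60))
E
```

```text
dish tiny [646. 125.] [ 28.8 645.9 125.1] [ 13.  648.9 128.1]
dish small [ 623. -136.] [  27.9  621.2 -135.5] [  21.4  618.2 -138.5]
dish medium [ 484. -224.] [  34.2  483.7 -223.3] [  19.6  479.7 -226.3]
dish large [471.  18.] [ 13.2 471.7  20.3] [ 12.6 471.7  19.3]
sock tiny [473.  23.] [ 39.6 467.4  25.7] [ 20.6 470.4  22.7]
sock small [ 487. -222.] [  38.9  481.8 -216.5] [  24.8  478.8 -224.5]
sock medium [657. 125.] [ 28.9 648.8 118.5] [ 14.3 652.8 122.5]
sock large [ 625. -135.] [  30.   624.5 -136.1] [  15.5  619.5 -143.1]
mat ((474.9214172363281, 214.60145568847656), (107.34174346923828, 107.2744140625), 77.8893051147461)
tin [[582.88902949 384.60664142]]
```

Positions agree to within a few mm. I'll set out toward the tiny socket, turning to yaw π so that tool x = −X, y = +Y and z is down.

Emit:
{"fn": "drive_tool", "kwargs": {
  "targets": [-0.013, -0.013, 0, 0, 0, -0.02, 1, -0.035, -0.035, 0, 0, 0, -0.06, 1, -0.061, -0.062, 0, 0, 0, -0.1, 1, -0.091, -0.093, 0, 0, 0, -0.14, 1, -0.12, -0.122, 0, 0, 0, -0.18, 1, -0.148, -0.151, 0, 0, 0, -0.22, 1, -0.176, -0.18, 0, 0, 0, -0.26, 1, -0.204, -0.208, 0, 0, 0, -0.3, 1, -0.232, -0.237, 0, 0, 0, -0.33, 1, -0.256, -0.261, 0, 0, 0, -0.351, 1, -0.272, -0.278, 0, 0, 0, -0.351, 1, -0.28, -0.285, 0, 0, 0, -0.351, 1],
  "force": 40
}}

```text
clock: 1.2
eef_pos: [380.3, 220.6, 303.9]
tcp_rot: [-3.141, 0.0, 3.14]
contact_force: [-0.3, -0.0, -1.1]
opening: 1.001
```

Emit:
{"fn": "drive_tool", "kwargs": {
  "targets": [-0.006, -0.012, 0.005, 0, 0, 0, 1, -0.017, -0.037, 0.013, 0, 0, 0, 1, -0.033, -0.072, 0.025, 0, 0, 0, 1, -0.048, -0.107, 0.038, 0, 0, 0, 1, -0.063, -0.14, 0.049, 0, 0, 0, 1, -0.076, -0.168, 0.059, 0, 0, 0, 1, -0.085, -0.188, 0.066, 0, 0, 0, 1, -0.09, -0.198, 0.07, 0, 0, 0, 1, -0.09, -0.199, 0.07, 0, 0, 0, 1, -0.09, -0.199, 0.07, 0, 0, 0, 1]
}}

```text
clock: 2.03
eef_pos: [469.7, 24.4, 233.7]
tcp_rot: [3.141, -0.001, 3.141]
contact_force: [-0.3, 0.3, 0.4]
opening: 1.002
```

```bash
python3 - <<'E'
from h import *
f=grab_frame("wrist");cv2.imwrite("pics/w1.png",f["color"]);s=sense();print(s["eef_pos"],s["tcp_rot"],f["world_from_camera"].round(2))
print("sock",circ(f,(470,22),12,48,search=8),"dish",circ(f,(471.7,20),66,10,search=8))
E
```

```text
[469.66361416  24.897645   234.01338838] [ 3.14116937e+00 -3.04313157e-04  3.14151120e+00] [[ 0.0000e+00  9.5000e-01  3.1000e-01  3.9216e+02]
 [ 1.0000e+00 -0.0000e+00  0.0000e+00  2.4160e+01]
 [ 0.0000e+00  3.1000e-01 -9.5000e-01  3.0334e+02]
 [ 0.0000e+00  0.0000e+00  0.0000e+00  1.0000e+00]]
sock [ 74.6 472.   23. ] dish [ 32.7 465.7  23. ]
```

View pics/w1.png

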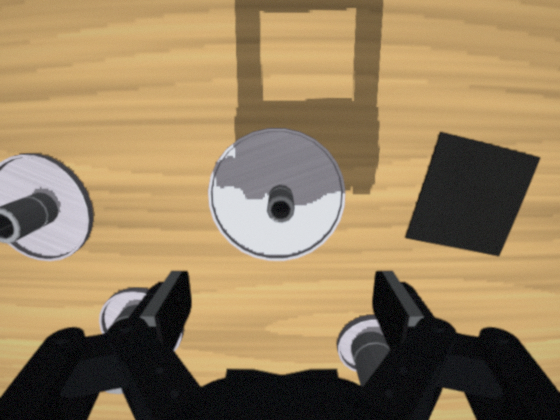

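The wrist view shows the dish outline spanning about u 209–345 and v 129–261, with the tiny socket's mouth at (281,205).

```bash
python3 - <<'E'
from h import *
f=grab_frame("wrist")
q=px2w(f,[(209,194),(345,194),(277,129),(277,261)],10);print(q.round(1))
for R in (63,65,66,67):print(R,circ(f,(470,22),R,10,search=10))
print(circ(f,(472,23),12,48,search=4,s=.25),px2w(f,[(281,205)],48))
c=px2w(f,[(440,132),(539,157),(501,256),(405,237)],4);print("mat",c.round(1),c.mean(0))
E
```

```text
[[468.7 -44.4]
 [468.8  85.3]
 [408.6  20.8]
 [539.3  20.2]]
63 [ 47.5 472.   19. ]
65 [ 38.1 471.   20. ]
66 [ 31.8 466.   23. ]
67 [ 30.2 465.   24. ]
[ 48.5 472.   23. ] [[468.37022048  24.34177956]]
mat [[410.2 172.9]
 [431.7 279.3]
 [538.7 261.5]
 [515.7 151.5]] [474.09119671 216.2888882 ]
```

Emit:
{"fn": "drive_tool", "kwargs": {
  "targets": [-0.001, -0.001, 0.01, 0, 0, 0, 1, -0.002, -0.002, 0.03, 0, 0, 0, 1, -0.002, -0.002, 0.055, 0, 0, 0, 1, -0.002, -0.002, 0.08, 0, 0, 0, 1, -0.002, -0.002, 0.105, 0, 0, 0, 1, -0.002, -0.002, 0.125, 0, 0, 0, 1, -0.002, -0.002, 0.138, 0, 0, 0, 1, -0.002, -0.002, 0.144, 0, 0, 0, 1, -0.002, -0.002, 0.146, 0, 0, 0, 1, -0.002, -0.002, 0.146, 0, 0, 0, 1]
}}

```text
clock: 2.97
eef_pos: [471.7, 22.6, 87.8]
tcp_rot: [3.142, -0.0, -3.141]
contact_force: [0.2, -0.6, 0.6]
opening: 1.0
```

Emit:
{"fn": "drive_tool", "kwargs": {
  "targets": [0, 0, 0, 0, 0, 0, 0.15, 0, 0, 0, 0, 0, 0, 0.15, 0, 0, 0, 0, 0, 0, 0.15, 0, 0, 0, 0, 0, 0, 0.15, 0, 0, 0, 0, 0, 0, 0.15, 0, 0, 0, 0, 0, 0, 0.15, 0, 0, 0, 0, 0, 0, 0.15, 0, 0, 0, 0, 0, 0, 0.15]
}}

```text
clock: 3.63
eef_pos: [472.1, 22.0, 88.4]
tcp_rot: [3.142, 0.001, -3.141]
contact_force: [-0.2, 0.6, 5.9]
opening: 0.269
```

```bash
python3 - <<'E'
from h import *
f=grab_frame("wrist");g=grab_frame("side")
cv2.imwrite("pics/w2.png",np.hstack([f["color"][100:,150:450],g["color"][120:440,140:440]]) if 0 else np.hstack([f["color"],g["color"]])[:, :]);im=cv2.imread("pics/w2.png");cv2.imwrite("pics/w2.png",cv2.resize(im,(800,300)))
s=sense();print(s["eef_pos"],s["contact_force"],s["opening"])
E
```

```text
[472.14034321  22.06902712  88.4150426 ] [-1.07244618  0.54271811  5.39512829] 0.26803330094154637
```

View pics/w2.png

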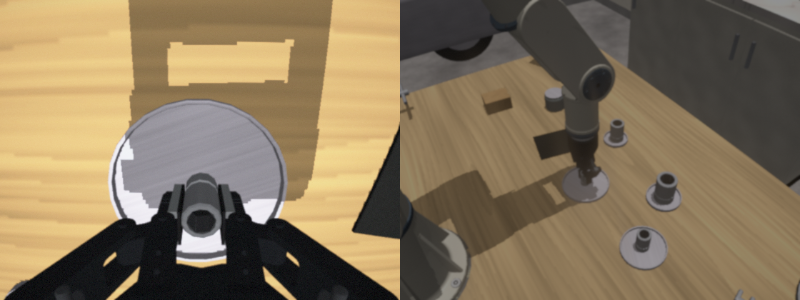

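The wrist half of the picture shows the tiny socket upright between the pads at about (200,205). The opening of 0.27 matches 24 mm. I'll carry it to the mat.

Emit:
{"fn": "drive_tool", "kwargs": {
  "targets": [0, 0, -0.005, 0, 0, 0, 0.1, 0, 0, -0.017, 0, 0, 0, 0.1, 0, 0.002, -0.03, 0, 0, 0, 0.1, 0, 0.008, -0.038, 0, 0, 0, 0.1, 0, 0.022, -0.04, 0, 0, 0, 0.1, 0, 0.042, -0.04, 0, 0, 0, 0.1, -0.001, 0.067, -0.04, 0, 0, 0, 0.1, -0.001, 0.094, -0.04, 0, 0, 0, 0.1, -0.001, 0.122, -0.04, 0, 0, 0, 0.1, -0.002, 0.148, -0.04, 0, 0, 0, 0.1, -0.002, 0.17, -0.04, 0, 0, 0, 0.1, -0.002, 0.184, -0.04, 0, 0, 0, 0.1],
  "force": 50
}}

```text
clock: 4.73
eef_pos: [473.7, 208.5, 128.2]
tcp_rot: [3.141, 0.001, -3.14]
contact_force: [-0.7, 0.1, -1.8]
opening: 0.269
```

Emit:
{"fn": "drive_tool", "kwargs": {
  "targets": [0, 0.006, 0.001, 0, 0, 0, 0.1, 0, 0.009, 0.006, 0, 0, 0, 0.1, 0, 0.0095, 0.014, 0, 0, 0, 0.1, 0, 0.0095, 0.022, 0, 0, 0, 0.1, 0, 0.0095, 0.03, 0, 0, 0, 0.1, 0, 0.0095, 0.034, 0, 0, 0, 0.1, 0, 0.0095, 0.0365, 0, 0, 0, 0.1, 0, 0.0095, 0.038, 0, 0, 0, 0.1, 0, 0.0095, 0.0385, 0, 0, 0, 0.1, 0, 0.0095, 0.0385, 0, 0, 0, 0.1]
}}

```text
clock: 5.57
eef_pos: [473.7, 215.2, 89.5]
tcp_rot: [-3.141, -0.0, 3.141]
contact_force: [0.9, 0.1, -1.8]
opening: 0.264
```

Emit:
{"fn": "drive_tool", "kwargs": {
  "targets": [0, 0, 0.0005, 0, 0, 0, 0.1, 0, 0, 0.001, 0, 0, 0, 0.1, 0, 0, 0.001, 0, 0, 0, 0.1, 0, 0, 0.001, 0, 0, 0, 0.1]
}}

```text
clock: 5.9
eef_pos: [473.9, 215.3, 89.4]
tcp_rot: [-3.141, 0.0, -3.141]
contact_force: [-3.8, -3.7, 14.4]
opening: 0.262
```

Emit:
{"fn": "drive_tool", "kwargs": {
  "targets": [0, 0, 0, 0, 0, 0, 0.35, 0, 0, 0, 0, 0, 0, 0.5, 0, 0, 0, 0, 0, 0, 0.65, 0, 0, 0, 0, 0, 0, 0.8, 0, 0, -0.002, 0, 0, 0, 0.9, 0, 0, -0.008, 0, 0, 0, 1, 0, 0, -0.02, 0, 0, 0, 1, 0, 0, -0.04, 0, 0, 0, 1, 0, 0, -0.065, 0, 0, 0, 1, 0, 0, -0.09, 0, 0, 0, 1, 0, 0, -0.11, 0, 0, 0, 1, 0, 0, -0.12, 0, 0, 0, 1]
}}

```text
clock: 6.9
eef_pos: [474.7, 216.0, 211.3]
tcp_rot: [3.14, 0.003, -3.141]
contact_force: [-0.6, -0.4, 0.1]
opening: 0.998
```

```bash
python3 - <<'E'
from h import *
f=grab_frame("wrist");cv2.imwrite("pics/w3.png",f["color"]);s=sense();print(s["eef_pos"])
print("tiny on mat",circ(f,(474,215),12,49,search=6,s=.25))
E
```

```text
[475.12588216 216.2011152  211.95289978]
tiny on mat [ 45.5 474.  215. ]
```

View pics/w3.png

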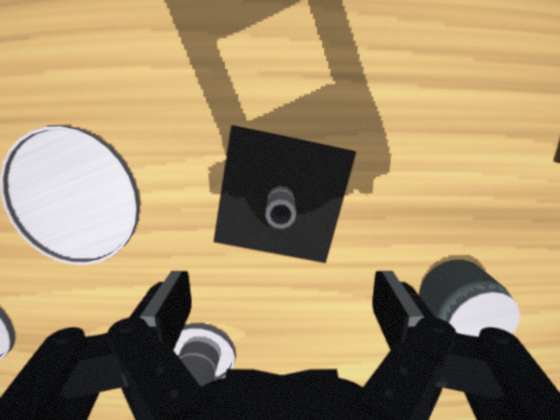

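The tiny socket stands upright near the mat's middle at (281,213). Next is the large socket.

Emit:
{"fn": "drive_tool", "kwargs": {
  "targets": [-0.004, -0.01, 0, 0, 0, 0, 1, -0.013, -0.032, -0.005, 0, 0, 0, 1, -0.028, -0.067, -0.01, 0, 0, 0, 1, -0.042, -0.103, -0.015, 0, 0, 0, 1, -0.057, -0.138, -0.02, 0, 0, 0, 1, -0.072, -0.175, -0.02, 0, 0, 0, 1, -0.087, -0.212, -0.02, 0, 0, 0, 1, -0.101, -0.248, -0.02, 0, 0, 0, 1, -0.116, -0.283, -0.02, 0, 0, 0, 1, -0.129, -0.315, -0.02, 0, 0, 0, 1, -0.139, -0.34, -0.02, 0, 0, 0, 1, -0.145, -0.353, -0.02, 0, 0, 0, 1]
}}

```text
clock: 7.95
eef_pos: [618.8, -141.1, 226.3]
tcp_rot: [-3.141, -0.002, 3.14]
contact_force: [0.1, -0.2, 0.2]
opening: 1.001
```

Emit:
{"fn": "drive_tool", "kwargs": {
  "targets": [0, -0.001, 0, 0, 0, 0, 1, 0, -0.001, 0, 0, 0, 0, 1]
}}

```text
clock: 8.12
eef_pos: [618.0, -138.9, 226.8]
tcp_rot: [3.141, -0.002, 3.14]
contact_force: [-0.5, 0.6, -0.0]
opening: 1.003
```

```bash
python3 - <<'E'
from h import *
f=grab_frame("wrist");cv2.imwrite("pics/w4.png",f["color"]);s=sense();print(s["eef_pos"])
print("large",circ(f,(621,-138),27,78,search=10,s=.25),"mouth?",circ(f,(621,-138),20,78,search=10))
for R in(45,47,48):print("dish small",circ(f,(620,-137),R,10,search=10))
E
```

```text
[ 617.91095709 -137.96117876  227.07640765]
large [  33.5  613.  -134. ] mouth? [  68.5  623.  -137. ]
dish small [  36.2  625.  -136. ]
dish small [  37.4  624.  -135. ]
dish small [  33.  624. -136.]
```

View pics/w4.png

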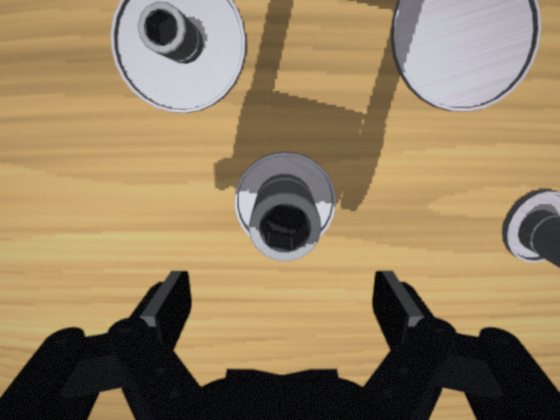

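The large socket's mouth centre is at (286,227) and the small dish's centre is at about (285,200).

```bash
python3 - <<'E'
from h import *
f=grab_frame("wrist")
print(px2w(f,[(249,228),(323,228),(286,262)],78).round(1),px2w(f,[(235.5,200),(335.5,200),(285,152)],10).round(1))
print(px2w(f,[(394,30),(538,30),(465,109)],10).round(1), px2w(f,[(112,40),(246,40),(181,111)],10).round(1))
print(px2w(f,[(158,27)],58).round(1))
E
```

```text
[[ 622.9 -161.9]
 [ 622.9 -107.6]
 [ 650.5 -134.7]] [[ 620.6 -181. ]
 [ 620.6  -87.5]
 [ 576.1 -134.9]]
[[475.  -45.3]
 [467.9  83. ]
 [536.9  24.3]] [[ 480.9 -280. ]
 [ 483.9 -167.1]
 [ 540.1 -225.3]]
[[ 483.8 -222.6]]
```

Emit:
{"fn": "drive_tool", "kwargs": {
  "targets": [-0.002, 0.001, 0.005, 0, 0, 0, 1, -0.004, 0.002, 0.015, 0, 0, 0, 1, -0.005, 0.003, 0.03, 0, 0, 0, 1, -0.005, 0.003, 0.05, 0, 0, 0, 1, -0.005, 0.003, 0.072, 0, 0, 0, 1, -0.005, 0.003, 0.094, 0, 0, 0, 1, -0.005, 0.003, 0.112, 0, 0, 0, 1, -0.005, 0.003, 0.124, 0, 0, 0, 1, -0.005, 0.003, 0.13, 0, 0, 0, 1, -0.005, 0.003, 0.131, 0, 0, 0, 1, -0.005, 0.003, 0.131, 0, 0, 0, 1]
}}

```text
clock: 9.13
eef_pos: [624.0, -135.1, 97.4]
tcp_rot: [-3.142, 0.0, -3.141]
contact_force: [0.3, -0.0, 0.2]
opening: 0.999
```

Emit:
{"fn": "drive_tool", "kwargs": {
  "targets": [0, 0, 0, 0, 0, 0, 0.5, 0, 0, 0, 0, 0, 0, 0.5, 0, 0, 0, 0, 0, 0, 0.5, 0, 0, 0, 0, 0, 0, 0.45, 0, 0, 0, 0, 0, 0, 0.45, 0, 0, 0, 0, 0, 0, 0.45, 0, 0, 0, 0, 0, 0, 0.45, 0, 0, 0, 0, 0, 0, 0.45],
  "force": 70
}}

```text
clock: 9.8
eef_pos: [624.6, -135.7, 98.9]
tcp_rot: [-3.141, 0.002, -3.141]
contact_force: [-1.0, 0.4, 5.5]
opening: 0.617
```

Emit:
{"fn": "drive_tool", "kwargs": {
  "targets": [0, 0, -0.004, 0, 0, 0, 0.45, 0, 0, -0.014, 0, 0, 0, 0.45, 0.001, 0.001, -0.027, 0, 0, 0, 0.45, 0.006, 0.006, -0.036, 0, 0, 0, 0.45, 0.016, 0.016, -0.04, 0, 0, 0, 0.45, 0.031, 0.032, -0.04, 0, 0, 0, 0.45, 0.05, 0.051, -0.04, 0, 0, 0, 0.45, 0.07, 0.072, -0.04, 0, 0, 0, 0.45, 0.09, 0.092, -0.04, 0, 0, 0, 0.45, 0.11, 0.112, -0.04, 0, 0, 0, 0.45, 0.127, 0.13, -0.04, 0, 0, 0, 0.45, 0.14, 0.143, -0.04, 0, 0, 0, 0.45]
}}

```text
clock: 10.8
eef_pos: [481.7, 9.0, 138.2]
tcp_rot: [3.141, -0.0, -3.141]
contact_force: [-0.2, 0.1, -5.9]
opening: 0.617
```

Emit:
{"fn": "drive_tool", "kwargs": {
  "targets": [0.008, 0.008, 0, 0, 0, 0, 0.45, 0.011, 0.011, 0, 0, 0, 0, 0.45, 0.012, 0.0125, 0, 0, 0, 0, 0.45, 0.012, 0.0125, 0, 0, 0, 0, 0.45]
}}

```text
clock: 11.13
eef_pos: [472.6, 20.1, 137.9]
tcp_rot: [-3.142, 0.002, -3.141]
contact_force: [0.2, 0.3, -6.1]
opening: 0.621
```

```bash
python3 - <<'E'
from h import *
f=grab_frame("wrist");cv2.imwrite("pics/w5.png",f["color"]);s=sense();print(s["eef_pos"],s["tcp_rot"],s["contact_force"],s["opening"])
E
```

```text
[472.86996218  19.81809903 137.78753095] [-3.14149738e+00  1.52274988e-03 -3.14138333e+00] [-0.14540813 -0.15729626 -5.89996797] 0.6132679949141402
```

View pics/w5.png

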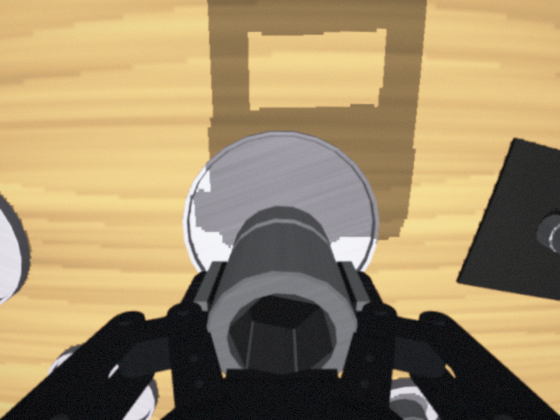

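The large socket is held upright with its axis at u≈281, over the dish centre at u≈281. I'll lower it.

Emit:
{"fn": "drive_tool", "kwargs": {
  "targets": [0, 0, 0.004, 0, 0, 0, 0.45, 0, 0, 0.011, 0, 0, 0, 0.45, 0, 0, 0.02, 0, 0, 0, 0.45, 0, 0, 0.028, 0, 0, 0, 0.45, 0, 0, 0.033, 0, 0, 0, 0.45, 0, 0, 0.036, 0, 0, 0, 0.45, 0, 0, 0.0375, 0, 0, 0, 0.45, 0, 0, 0.038, 0, 0, 0, 0.45, 0, 0, 0.038, 0, 0, 0, 0.45]
}}

```text
clock: 11.93
eef_pos: [471.9, 20.1, 99.4]
tcp_rot: [-3.142, 0.0, -3.141]
contact_force: [0.2, 0.2, -5.6]
opening: 0.615
```

Emit:
{"fn": "drive_tool", "kwargs": {
  "targets": [0, 0, 0.0005, 0, 0, 0, 0.45, 0, 0, 0.001, 0, 0, 0, 0.45, 0, 0, 0.0015, 0, 0, 0, 0.45, 0, 0, 0.0015, 0, 0, 0, 0.45]
}}

```text
clock: 12.27
eef_pos: [472.1, 20.1, 98.8]
tcp_rot: [3.142, 0.001, -3.141]
contact_force: [-4.0, -0.1, 7.0]
opening: 0.617
```

Emit:
{"fn": "drive_tool", "kwargs": {
  "targets": [0, 0, 0, 0, 0, 0, 0.7, 0, 0, 0, 0, 0, 0, 0.8, 0, 0, 0, 0, 0, 0, 0.9, 0, 0, 0, 0, 0, 0, 1, 0, 0, -0.002, 0, 0, 0, 1, 0, 0, -0.008, 0, 0, 0, 1, 0, 0, -0.02, 0, 0, 0, 1, 0, 0, -0.04, 0, 0, 0, 1, 0, 0, -0.065, 0, 0, 0, 1, 0, 0, -0.09, 0, 0, 0, 1, 0, 0, -0.11, 0, 0, 0, 1, 0, 0, -0.12, 0, 0, 0, 1]
}}

```text
clock: 13.27
eef_pos: [472.8, 20.1, 220.7]
tcp_rot: [3.141, 0.004, -3.141]
contact_force: [0.5, 0.9, -0.2]
opening: 1.002
```

Emit:
{"fn": "drive_tool", "kwargs": {
  "targets": [-0.001, -0.012, 0, 0, 0, 0, 1, -0.002, -0.035, 0, 0, 0, 0, 1, -0.004, -0.065, 0, 0, 0, 0, 1, -0.006, -0.1, 0, 0, 0, 0, 1, -0.008, -0.135, 0, 0, 0, 0, 1, -0.01, -0.17, 0, 0, 0, 0, 1, -0.01, -0.2, 0, 0, 0, 0, 1, -0.01, -0.223, 0, 0, 0, 0, 1, -0.01, -0.238, 0, 0, 0, 0, 1, -0.01, -0.243, 0, 0, 0, 0, 1, -0.01, -0.243, 0, 0, 0, 0, 1]
}}

```text
clock: 14.18
eef_pos: [481.6, -223.7, 217.6]
tcp_rot: [3.141, -0.0, 3.14]
contact_force: [0.2, 1.0, -0.4]
opening: 1.002
```

```bash
python3 - <<'E'
from h import *
f=grab_frame("wrist");cv2.imwrite("pics/w6.png",f["color"]);s=sense();print(s["eef_pos"],s["tcp_rot"])
E
```

```text
[ 481.54582018 -222.74470323  217.52463105] [ 3.14100800e+00 -7.05858686e-04  3.14070984e+00]
```

View pics/w6.png

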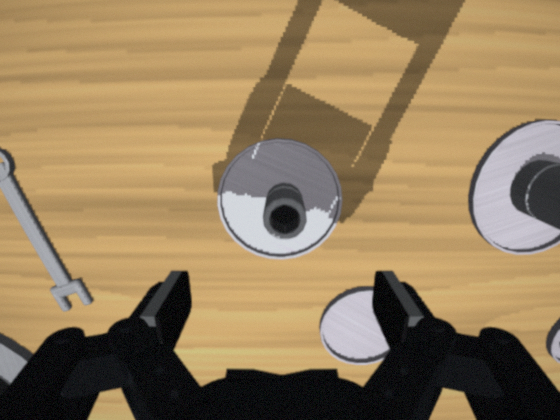

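The small socket's mouth is at (285,217), the medium dish spans u 218–341 and v 139–259, and the large socket stands upright on the right. The small dish is empty at about (362,325).

```bash
python3 - <<'E'
from h import *
f=grab_frame("wrist")
print(px2w(f,[(285,217)],58).round(1),px2w(f,[(218,198),(341,198),(280,139),(280,259)],10).round(1), circ(f,(482,-222),17,58,search=8,s=.25))
E
```

```text
[[ 481.9 -220.3]] [[ 480.  -280.2]
 [ 480.1 -169.1]
 [ 427.9 -224.1]
 [ 540.8 -224.4]] [  49.8  483.  -222. ]
```

Emit:
{"fn": "drive_tool", "kwargs": {
  "targets": [-0.001, 0.001, 0.005, 0, 0, 0, 1, -0.001, 0.002, 0.015, 0, 0, 0, 1, -0.001, 0.002, 0.03, 0, 0, 0, 1, -0.001, 0.002, 0.05, 0, 0, 0, 1, -0.001, 0.002, 0.07, 0, 0, 0, 1, -0.001, 0.002, 0.09, 0, 0, 0, 1, -0.001, 0.002, 0.108, 0, 0, 0, 1, -0.001, 0.002, 0.12, 0, 0, 0, 1, -0.001, 0.002, 0.1265, 0, 0, 0, 1, -0.001, 0.002, 0.1275, 0, 0, 0, 1, -0.001, 0.002, 0.1275, 0, 0, 0, 1]
}}

```text
clock: 15.2
eef_pos: [482.9, -220.6, 90.2]
tcp_rot: [3.141, -0.0, -3.141]
contact_force: [0.4, -0.2, -0.1]
opening: 0.997
```

Emit:
{"fn": "drive_tool", "kwargs": {
  "targets": [0, 0, 0, 0, 0, 0, 0.25, 0, 0, 0, 0, 0, 0, 0.25, 0, 0, 0, 0, 0, 0, 0.25, 0, 0, 0, 0, 0, 0, 0.25, 0, 0, 0, 0, 0, 0, 0.25, 0, 0, 0, 0, 0, 0, 0.25, 0, 0, 0, 0, 0, 0, 0.25, 0, 0, 0, 0, 0, 0, 0.25, 0, 0, 0, 0, 0, 0, 0.25],
  "force": 60
}}

```text
clock: 15.95
eef_pos: [483.2, -221.1, 91.2]
tcp_rot: [-3.141, 0.001, -3.142]
contact_force: [-1.1, 0.1, 6.7]
opening: 0.386
```

Emit:
{"fn": "drive_tool", "kwargs": {
  "targets": [0, 0, -0.004, 0, 0, 0, 0.25, 0, 0, -0.014, 0, 0, 0, 0.25, -0.001, 0.001, -0.027, 0, 0, 0, 0.25, -0.006, 0.004, -0.036, 0, 0, 0, 0.25, -0.016, 0.01, -0.04, 0, 0, 0, 0.25, -0.031, 0.019, -0.04, 0, 0, 0, 0.25, -0.05, 0.031, -0.04, 0, 0, 0, 0.25, -0.07, 0.043, -0.04, 0, 0, 0, 0.25, -0.09, 0.055, -0.04, 0, 0, 0, 0.25, -0.108, 0.066, -0.04, 0, 0, 0, 0.25, -0.122, 0.075, -0.04, 0, 0, 0, 0.25, -0.132, 0.081, -0.04, 0, 0, 0, 0.25]
}}

```text
clock: 16.95
eef_pos: [616.9, -138.2, 130.5]
tcp_rot: [3.142, 0.001, -3.14]
contact_force: [0.0, -0.2, -3.1]
opening: 0.387
```

Emit:
{"fn": "drive_tool", "kwargs": {
  "targets": [-0.005, 0.003, 0, 0, 0, 0, 0.25, -0.0075, 0.0045, 0, 0, 0, 0, 0.25, -0.008, 0.005, 0, 0, 0, 0, 0.25, -0.008, 0.005, 0, 0, 0, 0, 0.25]
}}

```text
clock: 17.28
eef_pos: [622.3, -135.1, 130.3]
tcp_rot: [3.142, -0.001, -3.142]
contact_force: [0.2, 0.4, -2.5]
opening: 0.383
```

```bash
python3 - <<'E'
from h import *
f=grab_frame("wrist");cv2.imwrite("pics/w7.png",f["color"]);s=sense();print(s["eef_pos"],s["tcp_rot"],s["contact_force"],s["opening"])
for R in(45,47,48):print("dish small",circ(f,(623,-135),R,10,search=8))
print(circ(f,(623,-135),17,58+39.5,search=5,s=.25))
E
```

```text
[ 622.16063791 -135.20920596  130.28684366] [ 3.14156712e+00 -7.52736094e-04  3.14137896e+00] [-0.16133384  0.17166131 -2.14982435] 0.3804429309083097
dish small [  42.5  622.  -136. ]
dish small [  31.7  623.  -135. ]
dish small [  27.7  622.  -131. ]
[  59.  621. -136.]
```

View pics/w7.png

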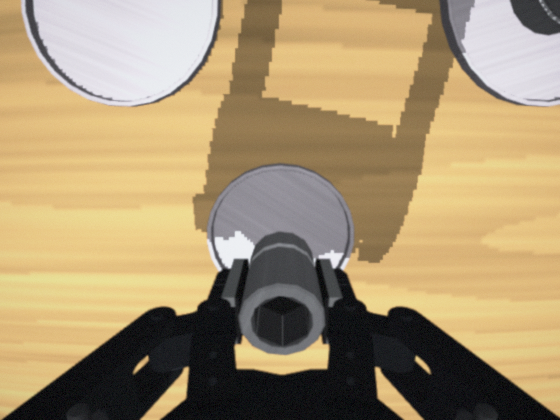

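The small socket is held upright at u≈281, over the dish centre at u≈280. I'll lower it and release.

Emit:
{"fn": "drive_tool", "kwargs": {
  "targets": [-0.001, 0, 0.004, 0, 0, 0, 0.25, -0.001, 0, 0.011, 0, 0, 0, 0.25, -0.001, 0, 0.02, 0, 0, 0, 0.25, -0.001, 0, 0.028, 0, 0, 0, 0.25, -0.001, 0, 0.033, 0, 0, 0, 0.25, -0.001, 0, 0.036, 0, 0, 0, 0.25, -0.001, 0, 0.0375, 0, 0, 0, 0.25, -0.001, 0, 0.038, 0, 0, 0, 0.25, -0.001, 0, 0.038, 0, 0, 0, 0.25]
}}

```text
clock: 18.08
eef_pos: [624.0, -134.9, 92.4]
tcp_rot: [-3.142, 0.0, -3.141]
contact_force: [0.2, 0.2, -2.4]
opening: 0.386
```

Emit:
{"fn": "drive_tool", "kwargs": {
  "targets": [0, 0, 0.0005, 0, 0, 0, 0.25, 0, 0, 0.001, 0, 0, 0, 0.25, 0, 0, 0.0015, 0, 0, 0, 0.25, 0, 0, 0.0015, 0, 0, 0, 0.25]
}}

```text
clock: 18.42
eef_pos: [624.0, -134.9, 91.2]
tcp_rot: [-3.141, 0.001, -3.141]
contact_force: [-1.5, -0.2, 0.4]
opening: 0.383
```

Emit:
{"fn": "drive_tool", "kwargs": {
  "targets": [0, 0, 0.0005, 0, 0, 0, 0.25, 0, 0, 0.0005, 0, 0, 0, 0.25]
}}

```text
clock: 18.58
eef_pos: [624.1, -134.9, 91.2]
tcp_rot: [-3.142, 0.001, -3.141]
contact_force: [-2.7, -0.0, 5.3]
opening: 0.385
```

Emit:
{"fn": "drive_tool", "kwargs": {
  "targets": [0, 0, 0, 0, 0, 0, 0.5, 0, 0, 0, 0, 0, 0, 0.62, 0, 0, 0, 0, 0, 0, 0.75, 0, 0, 0, 0, 0, 0, 0.9, 0, 0, -0.002, 0, 0, 0, 1, 0, 0, -0.008, 0, 0, 0, 1, 0, 0, -0.02, 0, 0, 0, 1, 0, 0, -0.04, 0, 0, 0, 1, 0, 0, -0.065, 0, 0, 0, 1, 0, 0, -0.09, 0, 0, 0, 1, 0, 0, -0.115, 0, 0, 0, 1, 0, 0, -0.13, 0, 0, 0, 1]
}}

```text
clock: 19.58
eef_pos: [624.8, -135.1, 224.5]
tcp_rot: [-3.141, 0.004, -3.141]
contact_force: [1.0, 0.7, 0.5]
opening: 1.002
```

Emit:
{"fn": "drive_tool", "kwargs": {
  "targets": [-0.001, 0.012, 0, 0, 0, 0, 1, -0.003, 0.035, 0, 0, 0, 0, 1, -0.006, 0.067, 0, 0, 0, 0, 1, -0.01, 0.102, 0, 0, 0, 0, 1, -0.014, 0.138, 0, 0, 0, 0, 1, -0.018, 0.174, 0, 0, 0, 0, 1, -0.021, 0.207, 0, 0, 0, 0, 1, -0.024, 0.233, 0, 0, 0, 0, 1, -0.026, 0.249, 0, 0, 0, 0, 1, -0.026, 0.256, 0, 0, 0, 0, 1, -0.026, 0.257, 0, 0, 0, 0, 1, -0.026, 0.257, 0, 0, 0, 0, 1]
}}

```text
clock: 20.58
eef_pos: [649.5, 121.6, 220.2]
tcp_rot: [-3.141, -0.001, -3.141]
contact_force: [0.6, 0.1, 0.2]
opening: 0.998
```

```bash
python3 - <<'E'
from h import *
f=grab_frame("wrist");cv2.imwrite("pics/w8.png",f["color"]);s=sense();print(s["eef_pos"],s["tcp_rot"])
E
```

```text
[649.57616934 121.02714023 220.24777341] [-3.14104159e+00 -4.92119519e-04  3.14123952e+00]
```

View pics/w8.png

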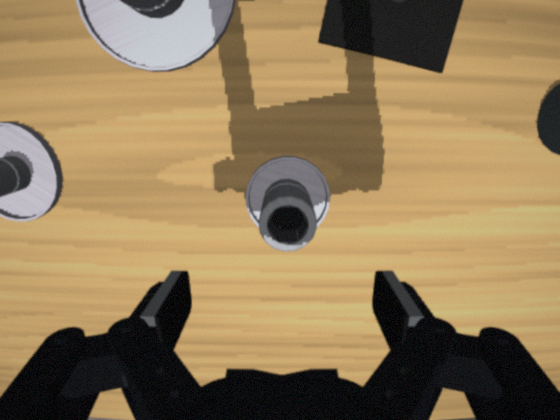

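The medium socket's rim spans u 260–318 with its bottom at v 250. The tiny dish spans u 246–330 with its top at v 156, and the small socket is upright on the left.

```bash
python3 - <<'E'
from h import *
f=grab_frame("wrist")
print(px2w(f,[(289,221),(260,221),(318,221),(289,250.5)],68).round(1),px2w(f,[(246,196),(330,196),(288,156)],10).round(1), circ(f,(650,122),17,68,search=8,s=.25),circ(f,(650,122),22,68,search=8,s=.25))
for R in (36,38,39):print(circ(f,(647,126),R,10,search=8,s=.25))
E
```

```text
[[650.5 126.2]
 [650.5 104.8]
 [650.6 147.7]
 [674.4 126.4]] [[647.   88.4]
 [647.  164.8]
 [610.8 126.4]] [ 33.1 653.  130. ] [ 29.8 653.  126. ]
[ 20.7 647.  126. ]
[ 19.1 649.  127. ]
[ 18.5 651.  127. ]
```

Emit:
{"fn": "drive_tool", "kwargs": {
  "targets": [-0.001, 0.002, 0.005, 0, 0, 0, 1, -0.002, 0.004, 0.015, 0, 0, 0, 1, -0.002, 0.005, 0.03, 0, 0, 0, 1, -0.002, 0.005, 0.05, 0, 0, 0, 1, -0.002, 0.005, 0.07, 0, 0, 0, 1, -0.002, 0.005, 0.09, 0, 0, 0, 1, -0.002, 0.005, 0.108, 0, 0, 0, 1, -0.002, 0.005, 0.12, 0, 0, 0, 1, -0.002, 0.005, 0.126, 0, 0, 0, 1, -0.002, 0.005, 0.127, 0, 0, 0, 1, -0.002, 0.005, 0.127, 0, 0, 0, 1]
}}

```text
clock: 21.6
eef_pos: [652.0, 127.0, 93.3]
tcp_rot: [-3.142, -0.0, 3.142]
contact_force: [-0.4, 0.3, -0.4]
opening: 1.003
```

Emit:
{"fn": "drive_tool", "kwargs": {
  "targets": [0, 0, 0, 0, 0, 0, 0.35, 0, 0, 0, 0, 0, 0, 0.35, 0, 0, 0, 0, 0, 0, 0.35, 0, 0, 0, 0, 0, 0, 0.35, 0, 0, 0, 0, 0, 0, 0.35, 0, 0, 0, 0, 0, 0, 0.35, 0, 0, 0, 0, 0, 0, 0.35, 0, 0, 0, 0, 0, 0, 0.35, 0, 0, 0, 0, 0, 0, 0.35],
  "force": 70
}}

```text
clock: 22.35
eef_pos: [652.4, 127.2, 94.6]
tcp_rot: [3.141, 0.002, -3.141]
contact_force: [-0.7, -0.9, 5.7]
opening: 0.498
```

Emit:
{"fn": "drive_tool", "kwargs": {
  "targets": [0, 0, -0.004, 0, 0, 0, 0.35, 0, 0, -0.014, 0, 0, 0, 0.35, 0.001, -0.002, -0.027, 0, 0, 0, 0.35, 0.004, -0.009, -0.036, 0, 0, 0, 0.35, 0.011, -0.023, -0.04, 0, 0, 0, 0.35, 0.021, -0.043, -0.04, 0, 0, 0, 0.35, 0.033, -0.069, -0.04, 0, 0, 0, 0.35, 0.046, -0.096, -0.04, 0, 0, 0, 0.35, 0.059, -0.123, -0.04, 0, 0, 0, 0.35, 0.072, -0.15, -0.04, 0, 0, 0, 0.35, 0.085, -0.177, -0.04, 0, 0, 0, 0.35, 0.098, -0.204, -0.04, 0, 0, 0, 0.35]
}}

```text
clock: 23.35
eef_pos: [552.1, -78.9, 133.9]
tcp_rot: [-3.141, 0.0, -3.142]
contact_force: [-0.5, 0.0, -3.2]
opening: 0.497
```

Emit:
{"fn": "drive_tool", "kwargs": {
  "targets": [0.013, -0.027, 0, 0, 0, 0, 0.35, 0.026, -0.054, 0, 0, 0, 0, 0.35, 0.039, -0.081, 0, 0, 0, 0, 0.35, 0.051, -0.106, 0, 0, 0, 0, 0.35, 0.06, -0.126, 0, 0, 0, 0, 0.35, 0.067, -0.139, 0, 0, 0, 0, 0.35, 0.07, -0.145, 0, 0, 0, 0, 0.35, 0.07, -0.147, 0, 0, 0, 0, 0.35, 0.07, -0.147, 0, 0, 0, 0, 0.35]
}}

```text
clock: 24.1
eef_pos: [483.5, -224.3, 133.7]
tcp_rot: [-3.142, 0.0, 3.141]
contact_force: [1.1, 0.1, -3.5]
opening: 0.502
```

```bash
python3 - <<'E'
from h import *
f=grab_frame("wrist");cv2.imwrite("pics/w9.png",f["color"]);s=sense();print(s["eef_pos"],s["tcp_rot"],s["contact_force"],s["opening"])
E
```

```text
[ 483.89283994 -223.74437795  133.61052649] [3.14156950e+00 3.91243752e-04 3.14139276e+00] [-0.68799847  0.2332094  -3.46301335] 0.5030402777089252
```

View pics/w9.png

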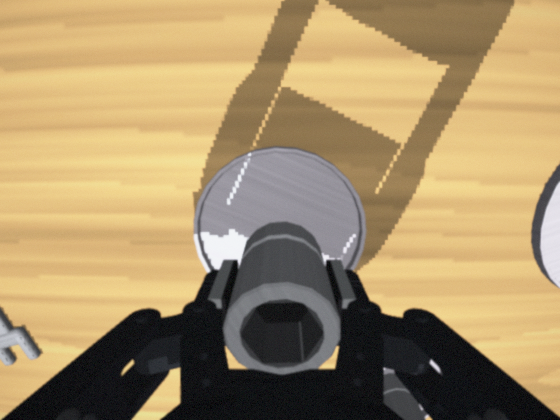

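The medium socket is upright at u≈282 over the medium dish at u≈280. I'll lower it.

Emit:
{"fn": "drive_tool", "kwargs": {
  "targets": [0, 0, 0.004, 0, 0, 0, 0.35, 0, 0, 0.011, 0, 0, 0, 0.35, 0, 0, 0.02, 0, 0, 0, 0.35, 0, 0, 0.028, 0, 0, 0, 0.35, 0, 0, 0.033, 0, 0, 0, 0.35, 0, 0, 0.036, 0, 0, 0, 0.35, 0, 0, 0.0375, 0, 0, 0, 0.35, 0, 0, 0.038, 0, 0, 0, 0.35, 0, 0, 0.038, 0, 0, 0, 0.35]
}}

```text
clock: 24.9
eef_pos: [484.0, -223.9, 95.4]
tcp_rot: [-3.142, 0.0, -3.141]
contact_force: [0.9, -0.1, -3.7]
opening: 0.504
```

Emit:
{"fn": "drive_tool", "kwargs": {
  "targets": [0, 0, 0.0005, 0, 0, 0, 0.35, 0, 0, 0.001, 0, 0, 0, 0.35, 0, 0, 0.0015, 0, 0, 0, 0.35, 0, 0, 0.0015, 0, 0, 0, 0.35]
}}

```text
clock: 25.23
eef_pos: [484.1, -224.0, 94.6]
tcp_rot: [-3.141, 0.001, -3.141]
contact_force: [-2.1, 1.3, 4.4]
opening: 0.496
```

Emit:
{"fn": "drive_tool", "kwargs": {
  "targets": [0, 0, 0, 0, 0, 0, 0.6, 0, 0, 0, 0, 0, 0, 0.7, 0, 0, 0, 0, 0, 0, 0.8, 0, 0, 0, 0, 0, 0, 0.9, 0, 0, -0.002, 0, 0, 0, 1, 0, 0, -0.008, 0, 0, 0, 1, 0, 0, -0.02, 0, 0, 0, 1, 0, 0, -0.04, 0, 0, 0, 1, 0, 0, -0.065, 0, 0, 0, 1, 0, 0, -0.09, 0, 0, 0, 1, 0, 0, -0.115, 0, 0, 0, 1, 0, 0, -0.13, 0, 0, 0, 1]
}}

```text
clock: 26.23
eef_pos: [484.6, -224.2, 227.6]
tcp_rot: [-3.14, 0.003, -3.141]
contact_force: [0.1, -0.5, -0.2]
opening: 0.999
```

Emit:
{"fn": "drive_tool", "kwargs": {
  "targets": [0, 0.012, 0, 0, 0, 0, 1, 0.001, 0.036, 0, 0, 0, 0, 1, 0.002, 0.071, 0, 0, 0, 0, 1, 0.003, 0.109, 0, 0, 0, 0, 1, 0.004, 0.147, 0, 0, 0, 0, 1, 0.005, 0.185, 0, 0, 0, 0, 1, 0.006, 0.223, 0, 0, 0, 0, 1, 0.007, 0.261, 0, 0, 0, 0, 1, 0.008, 0.299, 0, 0, 0, 0, 1, 0.009, 0.337, 0, 0, 0, 0, 1, 0.01, 0.373, 0, 0, 0, 0, 1, 0.01, 0.402, 0, 0, 0, 0, 1]
}}

```text
clock: 27.23
eef_pos: [472.6, 180.8, 224.0]
tcp_rot: [3.141, -0.0, -3.141]
contact_force: [0.8, 0.3, -0.3]
opening: 0.999
```

Emit:
{"fn": "drive_tool", "kwargs": {
  "targets": [0, 0.02, 0.005, 0, 0, 0, 1, 0, 0.032, 0.01, 0, 0, 0, 1, 0, 0.037, 0.015, 0, 0, 0, 1, 0, 0.037, 0.015, 0, 0, 0, 1, 0, 0.037, 0.015, 0, 0, 0, 1]
}}

```text
clock: 27.65
eef_pos: [473.2, 214.3, 208.3]
tcp_rot: [-3.141, -0.001, -3.141]
contact_force: [0.4, -0.3, -0.4]
opening: 1.001
```

```bash
python3 - <<'E'
from h import *
f=grab_frame("wrist");s=sense();print(s["eef_pos"],s["tcp_rot"])
print("tiny on mat",circ(f,(474,215),12,49,search=6,s=.25))
cv2.imwrite("pics/t10.png",grab_frame("top")["color"])
E
```

```text
[473.52951044 214.05254437 208.62903638] [-3.14090963e+00 -9.09953381e-04  3.14114910e+00]
tiny on mat [ 46.1 474.  215. ]
```

View pics/t10.png

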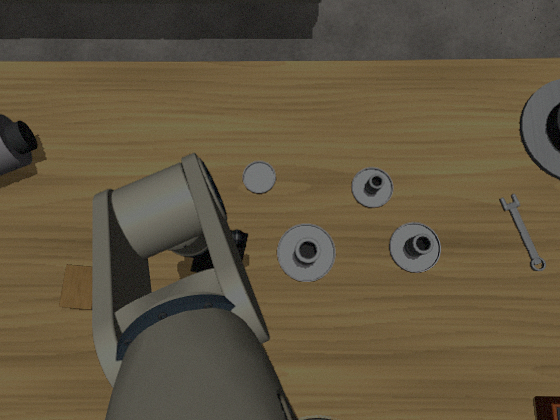

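The top view shows the small, large and medium sockets each in their own dish, at (375,184), (307,250) and (421,243). The tiny dish at (259,178) is empty. I'll fetch the tiny socket from the mat.

Emit:
{"fn": "drive_tool", "kwargs": {
  "targets": [0, 0.001, 0.005, 0, 0, 0, 1, 0, 0.001, 0.015, 0, 0, 0, 1, 0, 0.001, 0.03, 0, 0, 0, 1, 0, 0.001, 0.05, 0, 0, 0, 1, 0, 0.001, 0.07, 0, 0, 0, 1, 0, 0.001, 0.088, 0, 0, 0, 1, 0, 0.001, 0.104, 0, 0, 0, 1, 0, 0.001, 0.114, 0, 0, 0, 1, 0, 0.001, 0.1185, 0, 0, 0, 1, 0, 0.001, 0.1195, 0, 0, 0, 1, 0, 0.001, 0.1195, 0, 0, 0, 1]
}}

```text
clock: 28.67
eef_pos: [473.9, 216.0, 89.4]
tcp_rot: [-3.142, -0.0, 3.142]
contact_force: [-0.4, -0.4, -0.3]
opening: 0.996
```

Emit:
{"fn": "drive_tool", "kwargs": {
  "targets": [0, 0, 0, 0, 0, 0, 0.12, 0, 0, 0, 0, 0, 0, 0.12, 0, 0, 0, 0, 0, 0, 0.12, 0, 0, 0, 0, 0, 0, 0.12, 0, 0, 0, 0, 0, 0, 0.12, 0, 0, 0, 0, 0, 0, 0.12, 0, 0, 0, 0, 0, 0, 0.12, 0, 0, 0, 0, 0, 0, 0.12, 0, 0, 0, 0, 0, 0, 0.12, 0, 0, 0, 0, 0, 0, 0.12],
  "force": 50
}}

```text
clock: 29.5
eef_pos: [474.0, 216.2, 89.9]
tcp_rot: [3.141, 0.001, -3.141]
contact_force: [-1.8, -0.0, 5.7]
opening: 0.267
```

Emit:
{"fn": "drive_tool", "kwargs": {
  "targets": [0, 0, -0.004, 0, 0, 0, 0.12, 0, 0, -0.014, 0, 0, 0, 0.12, -0.001, 0, -0.027, 0, 0, 0, 0.12, -0.006, -0.003, -0.036, 0, 0, 0, 0.12, -0.017, -0.009, -0.04, 0, 0, 0, 0.12, -0.034, -0.018, -0.04, 0, 0, 0, 0.12, -0.055, -0.028, -0.04, 0, 0, 0, 0.12, -0.078, -0.04, -0.04, 0, 0, 0, 0.12, -0.101, -0.052, -0.04, 0, 0, 0, 0.12, -0.124, -0.064, -0.04, 0, 0, 0, 0.12, -0.145, -0.075, -0.04, 0, 0, 0, 0.12, -0.16, -0.083, -0.04, 0, 0, 0, 0.12]
}}

```text
clock: 30.5
eef_pos: [636.6, 131.2, 129.7]
tcp_rot: [-3.142, 0.002, 3.141]
contact_force: [0.7, 0.6, -1.9]
opening: 0.266
```

Emit:
{"fn": "drive_tool", "kwargs": {
  "targets": [-0.009, -0.004, 0, 0, 0, 0, 0.12, -0.013, -0.006, 0, 0, 0, 0, 0.12, -0.0145, -0.007, 0, 0, 0, 0, 0.12, -0.0145, -0.007, 0, 0, 0, 0, 0.12]
}}

```text
clock: 30.83
eef_pos: [647.9, 126.0, 129.2]
tcp_rot: [-3.142, -0.001, -3.141]
contact_force: [-0.4, -1.1, -1.8]
opening: 0.266
```

```bash
python3 - <<'E'
from h import *
f=grab_frame("wrist");cv2.imwrite("pics/w11.png",f["color"]);s=sense();print(s["eef_pos"],s["tcp_rot"],s["contact_force"],s["opening"])
E
```

```text
[647.53777504 126.32730381 129.18402295] [-3.14152861e+00 -1.03379934e-03 -3.14114836e+00] [ 0.27297192 -0.1846316  -1.50109939] 0.2615647821233578
```

View pics/w11.png

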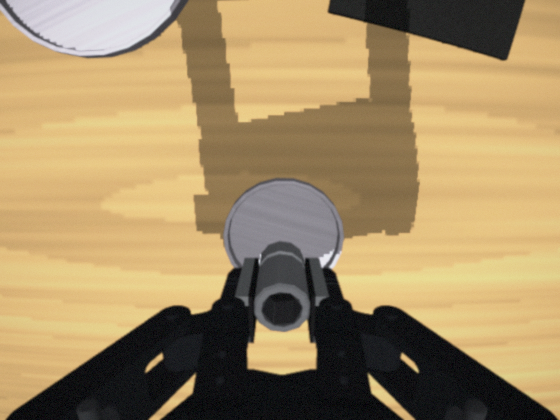

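The tiny socket is upright at u≈281. The dish spans u 224–343 with its top at v 178, so I'll check the offset.

```bash
python3 - <<'E'
from h import *
f=grab_frame("wrist")
print(px2w(f,[(224,234),(343,234),(283.5,178.5)],10).round(1),px2w(f,[(281.5,309)],88.5).round(1),sense()["eef_pos"])
E
```

```text
[[645.6  89.4]
 [645.6 165.3]
 [609.6 127.2]] [[646.9 126. ]] [647.43558806 126.50013422 129.26119926]
```

Emit:
{"fn": "drive_tool", "kwargs": {
  "targets": [-0.001, 0.001, 0.004, 0, 0, 0, 0.12, -0.001, 0.001, 0.011, 0, 0, 0, 0.12, -0.001, 0.001, 0.02, 0, 0, 0, 0.12, -0.001, 0.001, 0.028, 0, 0, 0, 0.12, -0.001, 0.001, 0.033, 0, 0, 0, 0.12, -0.001, 0.001, 0.036, 0, 0, 0, 0.12, -0.001, 0.001, 0.038, 0, 0, 0, 0.12, -0.001, 0.001, 0.039, 0, 0, 0, 0.12, -0.001, 0.001, 0.039, 0, 0, 0, 0.12]
}}

```text
clock: 31.68
eef_pos: [649.4, 127.1, 90.3]
tcp_rot: [3.142, -0.0, -3.141]
contact_force: [0.2, 0.3, -1.6]
opening: 0.267
```

Emit:
{"fn": "drive_tool", "kwargs": {
  "targets": [0, 0, 0.0005, 0, 0, 0, 0.12, 0, 0, 0.001, 0, 0, 0, 0.12, 0, 0, 0.0015, 0, 0, 0, 0.12, 0, 0, 0.0015, 0, 0, 0, 0.12]
}}

```text
clock: 32.02
eef_pos: [649.4, 127.1, 89.0]
tcp_rot: [3.142, 0.0, -3.141]
contact_force: [-0.4, 0.3, -1.4]
opening: 0.267
```

Emit:
{"fn": "drive_tool", "kwargs": {
  "targets": [0, 0, 0.0005, 0, 0, 0, 0.12, 0, 0, 0.001, 0, 0, 0, 0.12, 0, 0, 0.001, 0, 0, 0, 0.12]
}}

```text
clock: 32.27
eef_pos: [649.5, 127.1, 88.9]
tcp_rot: [3.142, 0.0, -3.141]
contact_force: [-2.4, -0.2, 8.0]
opening: 0.267
```

Contact. I'll release, rise, and back off toward the robot's left, clear of the views.

Emit:
{"fn": "drive_tool", "kwargs": {
  "targets": [0, 0, 0, 0, 0, 0, 0.35, 0, 0, 0, 0, 0, 0, 0.5, 0, 0, 0, 0, 0, 0, 0.65, 0, 0, 0, 0, 0, 0, 0.8, 0, 0, -0.002, 0, 0, 0, 0.9, 0, 0, -0.008, 0, 0, 0, 1, 0, 0, -0.02, 0, 0, 0, 1, 0, 0, -0.04, 0, 0, 0, 1, 0, 0, -0.065, 0, 0, 0, 1, 0, 0, -0.1, 0, 0, 0, 1, 0, 0, -0.135, 0, 0, 0, 1, 0, 0, -0.15, 0, 0, 0, 1]
}}

```text
clock: 33.27
eef_pos: [651.0, 127.5, 244.1]
tcp_rot: [3.14, 0.007, -3.141]
contact_force: [1.7, 0.7, 0.2]
opening: 1.007
```

Emit:
{"fn": "drive_tool", "kwargs": {
  "targets": [0.007, 0.007, 0, 0, 0, 0, 1, 0.02, 0.02, 0, 0, 0, 0, 1, 0.04, 0.04, 0, 0, 0, 0, 1, 0.065, 0.065, 0, 0, 0, 0, 1, 0.09, 0.09, 0, 0, 0, 0, 1, 0.115, 0.115, 0, 0, 0, 0, 1, 0.14, 0.14, 0, 0, 0, 0, 1, 0.16, 0.16, 0, 0, 0, 0, 1, 0.175, 0.175, 0, 0, 0, 0, 1, 0.18, 0.18, 0, 0, 0, 0, 1, 0.18, 0.18, 0, 0, 0, 0, 1, 0.18, 0.18, 0, 0, 0, 0, 1]
}}

```text
clock: 34.27
eef_pos: [468.6, 307.0, 237.3]
tcp_rot: [-3.141, -0.001, -3.14]
contact_force: [-0.6, -0.2, -0.5]
opening: 1.004
```

```bash
python3 - <<'E'
from h import *
f=grab_frame("top");g=grab_frame("side")
cv2.imwrite("pics/end.png",cv2.resize(np.hstack([f["color"][100:320,80:480],g["color"][100:320,160:420]]),None,fx=1.2,fy=1.2))
D=dict(tiny=(39,(648,126.5)),small=(48,(623,-135)),medium=(57,(483.7,-224)),large=(66,(472,20)))
H=dict(tiny=(12,48),small=(17,58),medium=(22,68),large=(27,78))
for k in D:
    for n,F in(("top",f),("side",g)):print(k,n,"dish",circ(F,D[k][1],D[k][0]-2,10,search=6)[1:],"sock",circ(F,D[k][1],*H[k],search=8)[1:])
print(sense()["eef_pos"],sense()["contact_force"],sense()["clock"])
E
```

```text
tiny top dish [649.  125.5] sock [644.  124.5]
tiny side dish [648.  127.5] sock [647.  126.5]
small top dish [ 623. -137.] sock [ 619. -132.]
small side dish [ 623. -135.] sock [ 623. -139.]
medium top dish [ 483.7 -226. ] sock [ 490.7 -231. ]
medium side dish [ 482.7 -225. ] sock [ 477.7 -229. ]
large top dish [470.  22.] sock [464.  23.]
large side dish [472.  20.] sock [464.  12.]
[469.60517352 306.4487777  237.54218206] [-0.12930562 -0.1109905  -0.39950672] 34.3667
```

View pics/end.png

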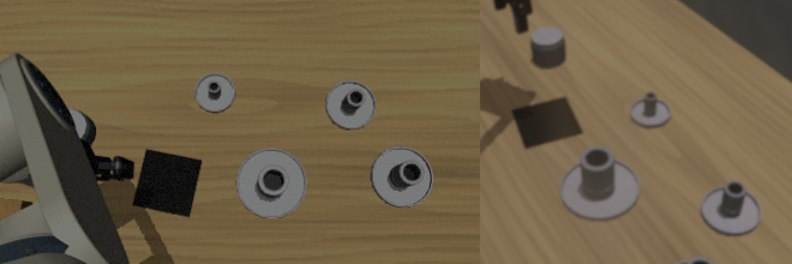

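All four stand upright, but the automatic rim fits are scattered. As one decisive check, I'll overlay the rims expected for perfect centring.

```bash
python3 - <<'E'
from h import *
C=dict(tiny=(39,(648.5,126.5),12,48),small=(48,(623,-135),17,58),medium=(57,(483.7,-224),22,68),large=(66,(471.8,20),27,78))
a=np.linspace(0,2*np.pi,60);rows=[]
for n in("top","side"):
    f=grab_frame(n);t=[]
    for k,(R,c,r,z) in C.items():
        m=w2px(f,[(*c,30)])[0];o=np.floor(m-35).astype(int);S=190/70
        M=np.array([[S,0,-S*o[0]],[0,S,-S*o[1]]],float)
        im=cv2.convertScaleAbs(cv2.warpAffine(f["color"],M,(190,190),flags=cv2.INTER_CUBIC),alpha=1.6)
        for rr,zz,col in((R,10,(0,0,255)),(r,z,(0,255,0))):
            p=(w2px(f,np.c_[c[0]+rr*np.cos(a),c[1]+rr*np.sin(a),0*a+zz])-o+.5)*S
            cv2.polylines(im,[p.astype(int)],True,col,1)
        t.append(im)
    rows.append(np.hstack(t))
cv2.imwrite("pics/ov.png",np.vstack(rows))
E
```

```text
(no output)
```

View pics/ov.png

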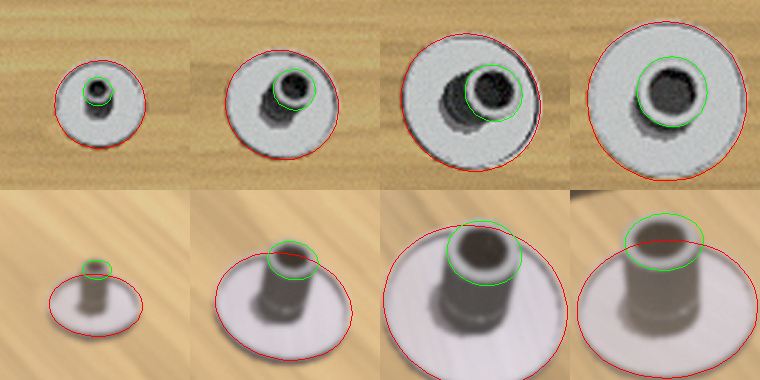

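The overlays show every socket rim within about 2 mm of perfect centring in both views. I'll hand it in.

```bash
python3 -c "
from rig import *
print(sign_off())"
```

```text
the job is handed in; nothing more can be done
None
```

All four sockets now stand upright, mouth up, in their own dishes, and I handed the job in at about 34 s on the clock.

I moved them in this order: tiny to the mat, large to dish_large, small to dish_small, medium to dish_medium, then tiny from the mat to dish_tiny. I kept the arm away from the grease tin and did not touch it.

- **Centring:** outlines of perfectly centred sockets, drawn on the top and side pictures, match all four to about 2 mm. The automatic circle fits on the socket rims disagreed, scattering by up to about 11 mm. They seemed to lock onto the wrong edges, so I relied on the outlines.
- **Contact:** the gripper was open and clear of everything at the end, with contact force near zero. The highest force I saw, in the readings at the end of each move, was about 15 N.
- **Not checked:** I did not re-measure the tin's position. It was partly hidden in the final top picture but standing in the side picture.

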